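Set the flip tags of the parts bins

TASK

Each parts bin has a hinged flip tag in front of it on the board: push the tags over with a fingertip so that the tag of every full bin leans towards its bin with the disc face up, and the tag of every nearly empty bin leans away from its bin with the bar face up. Tip only the tags that are wrong, push gently, and do not pick up or shift the bins or the other things on the bench.

Things in the scene. Friction and masses are not known exactly. Their poses are not given: they have to be found in the camera images.
- board: grey board 300 x 420 x 6 mm fixed flat on the bench, place and yaw vary; origin at the centre of its underside. x points from the row of tags to the row of bins, away from the robot. Four tag stands are fixed on it in a row along y, 100 mm to the -x side of its centre, 95 mm apart, in any order, axes as the board's; beyond each stands its bin, centre 165 to 175 mm along +x from the stand
- stand_a: fixed aluminium stand of tag_a, base 34 (x) x 66 (y) x 10 mm; origin at the centre of its underside, 6 mm above the bench. +x points to its own bin, front wall about 105 mm away. The tag's hinge runs along y 18 mm above the origin, between two ears (y = 25.5 to 30.5 mm either side) 26 mm high; between the ears the 8 mm hinge rod is the highest fixed part (22 mm)
- stand_b: fixed aluminium stand of tag_b, base 34 (x) x 66 (y) x 10 mm; origin at the centre of its underside, 6 mm above the bench. +x points to its own bin, front wall about 105 mm away. The tag's hinge runs along y 18 mm above the origin, between two ears (y = 25.5 to 30.5 mm either side) 26 mm high; between the ears the 8 mm hinge rod is the highest fixed part (22 mm)
- stand_c: fixed aluminium stand of tag_c, base 34 (x) x 66 (y) x 10 mm; origin at the centre of its underside, 6 mm above the bench. +x points to its own bin, front wall about 105 mm away. The tag's hinge runs along y 18 mm above the origin, between two ears (y = 25.5 to 30.5 mm either side) 26 mm high; between the ears the 8 mm hinge rod is the highest fixed part (22 mm)
- stand_d: fixed aluminium stand of tag_d, base 34 (x) x 66 (y) x 10 mm; origin at the centre of its underside, 6 mm above the bench. +x points to its own bin, front wall about 105 mm away. The tag's hinge runs along y 18 mm above the origin, between two ears (y = 25.5 to 30.5 mm either side) 26 mm high; between the ears the 8 mm hinge rod is the highest fixed part (22 mm)
- tag_a (a joint): lean (rad) of the white tag on stand_a: 0 upright, + towards its bin, - towards the robot; stops at +-0.8. Plate 44 wide x 3 thick, free edge 55 mm from the hinge, 25 to 50 g. Free hinge: it falls to the stop on the side of upright where it is left, free edge then 62 mm above the bench, 40 mm to that side of the hinge. Leaning +, a black disc faces up; leaning -, a black bar
- tag_b (a joint): lean (rad) of the white tag on stand_b: 0 upright, + towards its bin, - towards the robot; stops at +-0.8. Plate 44 wide x 3 thick, free edge 55 mm from the hinge, 25 to 50 g. Free hinge: it falls to the stop on the side of upright where it is left, free edge then 62 mm above the bench, 40 mm to that side of the hinge. Leaning +, a black disc faces up; leaning -, a black bar
- tag_c (a joint): lean (rad) of the white tag on stand_c: 0 upright, + towards its bin, - towards the robot; stops at +-0.8. Plate 44 wide x 3 thick, free edge 55 mm from the hinge, 25 to 50 g. Free hinge: it falls to the stop on the side of upright where it is left, free edge then 62 mm above the bench, 40 mm to that side of the hinge. Leaning +, a black disc faces up; leaning -, a black bar
- tag_d (a joint): lean (rad) of the white tag on stand_d: 0 upright, + towards its bin, - towards the robot; stops at +-0.8. Plate 44 wide x 3 thick, free edge 55 mm from the hinge, 25 to 50 g. Free hinge: it falls to the stop on the side of upright where it is left, free edge then 62 mm above the bench, 40 mm to that side of the hinge. Leaning +, a black disc faces up; leaning -, a black bar
- full_bin_1: loose open yellow bin 130 (x) x 80 (y) x 55 mm standing on the board, FULL: heaped to the rim with black controls, up to about 75 mm high; origin at the centre of its underside. It belongs to the stand on whose x axis it lies (within 45 mm in the stand's y). Must not be moved
- full_bin_2: loose open yellow bin 130 (x) x 80 (y) x 55 mm standing on the board, FULL: heaped to the rim with black controls, up to about 75 mm high; origin at the centre of its underside. It belongs to the stand on whose x axis it lies (within 45 mm in the stand's y). Must not be moved
- low_bin_1: loose open yellow bin 130 (x) x 80 (y) x 55 mm standing on the board, nearly EMPTY: two parts on its floor; origin at the centre of its underside. It belongs to the stand on whose x axis it lies (within 45 mm in the stand's y). Must not be moved
- low_bin_2: loose open yellow bin 130 (x) x 80 (y) x 55 mm standing on the board, nearly EMPTY: two parts on its floor; origin at the centre of its underside. It belongs to the stand on whose x axis it lies (within 45 mm in the stand's y). Must not be moved
- flux_jar: loose jar, diameter 42, height 55 mm, left of the board; origin at the centre of its underside. Bystander
- solder_reel: loose metal reel standing on its flange, diameter 56, height 42 mm, right of the board; origin at the centre of its underside. Bystander
- circuit_board: loose green circuit board 32 (x) x 100 (y) mm with three black controls, 23 mm high in all, lying on the bench between robot and board, 145 to 165 mm on the robot side of the row of tags; origin at the centre of its underside. Bystander

How it is judged:
By the outcome, as a careful person would: the job done as asked, in the order asked, and still so for the second after the job is handed in, with the robot touching nothing.
It also fails if it takes over 54 s, if anything falls off the work surface, if the arm or the gripper's body presses on something with over 40 N, if the wrist force passes 120 N, or if a joint passes its speed limit or range.

ROBOT

A 6-joint arm with a two-finger parallel gripper is mounted at the origin on the work surface. World frame = base frame: x ahead of the robot, y to its left, z up, the work surface at z = 0. Lengths are in mm, angles in degrees, forces in N, time in s.
With the tool pointing down it reaches from about 300 to 850 mm from the base axis. Payload 4.2 kg.
Tool frame: the origin (TCP) lies at the very end of the fingers, on their centre line; the grasp point (between the pads) lies 19 mm behind it; x points along the fingers, z is the direction in which the jaws open and shut, and the axes are right-handed (so a half turn about x gives the same grasp; the last joint's range is limited). The gripper opens to 91 mm and grips with 3 to 60 N. Pads are 32 mm wide; open, the fingers measure 118 mm over their backs; the gripper's body (76 mm by 178 mm) begins 60 mm behind the grasp point.
Start: joints at [-77.865, 18.312, 89.639, -0, 72.044, -1.146], TCP at [132.097, -559.637, 213.976] pointing down, gripper open.
Joint ranges: [-177.97, 177.97], [-48.28, 115.42], [12.27, 149.76], [-77.06, 257.06], [2.81, 150.46], [-146.56, 146.56]. Speed limits (degrees/s): [147.25, 147.25, 180, 180, 180, 180].

INTERFACE

Orientations are given as [roll, pitch, yaw] about the fixed x, y, z axes, in that order (R = Rz(yaw) Ry(pitch) Rx(roll)).
In Python, from workcell import state, grab_frame, camera_info, env, search_frame, place_of gives the robot as it stands.
- The arm moves only by the tool drive_tool, never from a script. Its argument "plan" is a list of rows, each a list of 7 numbers: the turn, a rotation vector about the world's x, y, z in degrees, then the shift along the world's x, y, z in mm, then the finger opening in mm, from 0 to 91.2. In form: [[wx, wy, wz, dx, dy, dz, jaw], ...]. A call has 1 to 10 rows; each row is the pose to reach, as a shift and turn from the pose measured when the call began; what a row does not reach only later rows make up. A row lasts 1/8 s, in which the tool goes at most 62.5 mm and 10.7 degrees, less where a joint would pass 70% of its speed; a pose out of reach is approached as far as the arm can. A call with a gripper value outside its range is refused whole. The fingers move at their own pace and stop on an object; "grip_force" is the grip in N (left out, the last holds). Time passes only in rows, so rows that repeat a pose let the fingers close. It gives the time, the measured TCP pose, the force and the opening at its end, in the units of the state.
- state(): the state, without advancing time (a new reading comes with each control period).
- grab_frame(name): name is "side" or "top"; returns the picture (400x640x3 uint8, red, green, blue); there is no depth.
- camera_info(name): a dict with "intrinsics" (3x3 intrinsics, pixels), "origin" and "orientation" of the camera in the world. Camera axes: x right, y down, z forward; pixel columns grow to the right and rows downward; lengths in mm; the calibration is good to about 2 mm. A picture is of the moment at which its call begins. camera_info takes no time and is no camera call.
- env.job_done(): hands the job in, once; it reports no verdict.
Trained networks look in the newest picture that a camera, given by its name, has taken for a name from the list of things; names that differ only in an ending like _2 or _b are one class to them, and where a whole thing is asked for, a point or a joint stands for the part that bears it (a point fixed in the world has none). Each returns a list of dicts, best first, with "p" (0 to 1); they miss things now and then, are a little off and sometimes report something else, mostly with a low value. They report only what shows in the picture. A call takes as long as a camera call.
- search_frame(camera, label): "rect" ([left, top, right, bottom] as shares, 0 to 1, of the picture: columns of its width, rows of its height, round what is visible of it).
- place_of(camera, label): "location" ([column, row] as shares, 0 to 1, of the picture: columns of its width, rows of its height: a listed point, or the origin of a listed thing).
The state is a dict: "time_s": time; "qpos": joint angles; "qvel": joint speeds; "effort": joint torques, N m; "ee_pos": TCP position; "ee_rot": TCP orientation; "force": force on the tool from outside, world axes, zero at the start; "torque": the same for the moment, N m; "gripper_width": finger opening in mm.
Only numpy, scipy, OpenCV 4.12 (cv2) and the standard library are available. Lean on these libraries where they do the work, as an engineer would, in place of code of your own. Each camera call takes 0.05 s, during which the arm holds its last target. There are 200 camera calls.

## Working session

There is one attempt and no reset: what is moved stays moved. The work goes in short steps, Python scripts to look and compute and a tool call to move; the robot and the scene stay as the last step left them, time stands still between calls to the robot, and variables do not carry over. Pictures are saved under pics/ and viewed, about 8 in all and at most 12, crops included, and the job is handed in when it is done.

Besides the shell and the picture viewer there is one more tool, called after "Call:" as name([rows], argument=value, ...), one row to a line, values as JSON. drive_tool: Moves the arm, as the interface text tells. Its arguments: {"type":"object","properties":{"plan":{"type":"array"},"grip_force":{"type":"number"}},"required":["plan"]}

```bash
mkdir -p pics; cat > h.py <<'E'
import numpy as np,cv2
from workcell import state,grab_frame,camera_info,env,search_frame,place_of
from scipy.spatial.transform import Rotation as R
def ray(cam,px):
    c=camera_info(cam);K=np.array(c["intrinsics"]);O=np.array(c["orientation"],float)
    M=O if O.shape==(3,3) else R.from_euler('xyz',O,degrees=True).as_matrix()
    return np.array(c["origin"],float),M@np.linalg.solve(K,[px[0],px[1],1])
def on(cam,px,z):
    o,d=ray(cam,px);return o+d*(z-o[2])/d[2]
E
python3 - <<'E'
from h import *
for c in("side","top"):
    cv2.imwrite(f"pics/{c}0.png",grab_frame(c)[:,:,::-1]);print(c,camera_info(c))
for l,z in(("stand_a",6),("full_bin_1",6),("low_bin_1",6),("board",0)):
    for r in place_of("top",l):
        p=np.array(r["location"])*[640,400];print(l,round(r["p"],2),p.round(),on("top",p,z).round(1))
print(state())
E
```

```text
side {'intrinsics': array([[365.30644218,   0.        , 324.0917583 ],
       [  0.        , 365.30644218, 202.67610236],
       [  0.        ,   0.        ,   1.        ]]), 'origin': array([466.56939432, 605.08452511, 483.53089917]), 'orientation': array([-1.25982762e+02,  4.34981331e-02, -1.65552812e+02])}
top {'intrinsics': array([[430.76769305,   0.        , 322.1990754 ],
       [  0.        , 430.76769305, 206.66418798],
       [  0.        ,   0.        ,   1.        ]]), 'origin': array([510.20942693,  19.64393166, 905.63033815]), 'orientation': array([-173.186388  ,    0.8266583 ,  -91.45758063])}
stand_a 0.87 [390. 219.] [ 588.6 -111.7    6. ]
stand_a 0.85 [301. 207.] [618.4  75.2   6. ]
stand_a 0.79 [348. 211.] [607.2 -24.5   6. ]
stand_a 0.75 [254. 207.] [621.2 174.7   6. ]
full_bin_1 0.71 [394. 138.] [ 760.8 -127.6    6. ]
full_bin_1 0.56 [352. 134.] [773.  -38.7   6. ]
low_bin_1 0.75 [265. 122.] [806.4 149.3   6. ]
low_bin_1 0.71 [311. 126.] [792.4  48.9   6. ]
low_bin_1 0.3 [396. 136.] [ 765.5 -131.9    6. ]
board 0.6 [326. 165.] [707.5  20.3   0. ]
{'time_s': 0.3, 'qpos': array([-7.78668684e+01,  1.83272833e+01,  8.96614645e+01, -1.67922234e-03,
        7.20425942e+01, -1.14543604e+00]), 'qvel': array([ 0.10245922, -0.04653898, -0.23277674,  0.00614506,  0.05115286,
       -0.01364942]), 'effort': array([-5.60790795e-04, -4.11939704e+01, -2.31822324e+01,  7.26061338e-02,
        4.17925045e-02, -8.49463254e-05]), 'ee_pos': array([ 132.03465715, -559.48427249,  213.66914842]), 'ee_rot': array([-178.2282526 ,   89.96861741,  105.05083321]), 'force': array([0.17583452, 0.43750076, 0.06187275]), 'torque': array([ 0.02026814, -0.02036726,  0.022311  ]), 'gripper_width': 91.6363132544328}
```

View pics/top0.png

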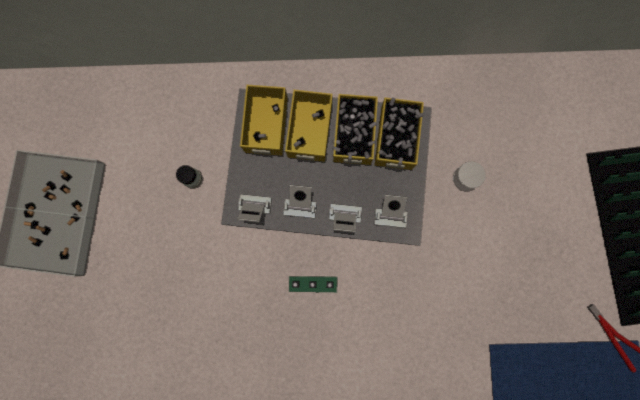

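View pics/side0.png

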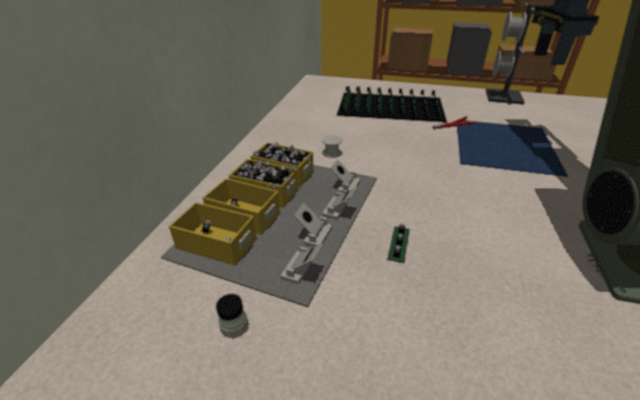

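The top picture shows the tags from left to right:

| Tag (left to right) | Pixel | Face up | Bin | Verdict |
|---|---|---|---|---|
| 1 | (252,213) | bar | low | right |
| 2 | (300,196) | disc | low | wrong |
| 3 | (346,222) | bar | full | wrong |
| 4 | (394,205) | disc | full | right |

The side picture agrees. I'll flip tag 3 from the robot side first, then tag 2 from the bin side. Board yaw is about -6.4°.

Call:
drive_tool([
  [0, 0, -10, 60, 82, 0, 0],
  [0, 0, -19.7, 120, 164, 0, 0],
  [0, 0, -19.7, 180, 246, 0, 0],
  [0, 0, -19.7, 240, 328, 0, 0],
  [0, 0, -19.7, 300, 410, 0, 0],
  [0, 0, -19.7, 360, 492, 0, 0],
  [0, 0, -19.7, 399, 546, 0, 0],
  [0, 0, -19.7, 399, 546, 0, 0],
  [0, 0, -19.7, 399, 546, 0, 0],
  [0, 0, -19.7, 399, 546, 0, 0],
], grip_force=10)

```text
time_s: 1.55
ee_pos: [501.8, -53.1, 213.9]
ee_rot: [103.2, 90.0, 6.8]
force: [1.6, -0.4, 0.5]
gripper_width: 0.6
```

Call:
drive_tool([
  [0, 0, 0, 29, 40, 0, 0],
  [0, 0, 0, 29, 40, 0, 0],
  [0, 0, 0, 29, 40, -50, 0],
  [0, 0, 0, 29, 40, -100, 0],
  [0, 0, 0, 29, 40, -140, 0],
  [0, 0, 0, 29, 40, -164, 0],
  [0, 0, 0, 29, 40, -164, 0],
  [0, 0, 0, 29, 40, -164, 0],
])

```text
time_s: 2.55
ee_pos: [531.4, -13.8, 51.0]
ee_rot: [92.9, 89.9, -3.5]
force: [0.3, -0.6, 0.2]
gripper_width: -0.2
```

```bash
python3 - <<'E'
from h import *
s=state();print(s["ee_pos"],s["force"])
a=grab_frame("side")[130:310,220:440];b=grab_frame("top")[90:250,210:450]
cv2.imwrite("pics/c1.png",np.hstack([cv2.resize(a,(390,320)),cv2.resize(b,(400,320))])[:,:,::-1])
E
```

```text
[531.41053139 -13.75312261  51.02298121] [ 0.31783881 -0.63380904  0.22431776]
```

View pics/c1.png

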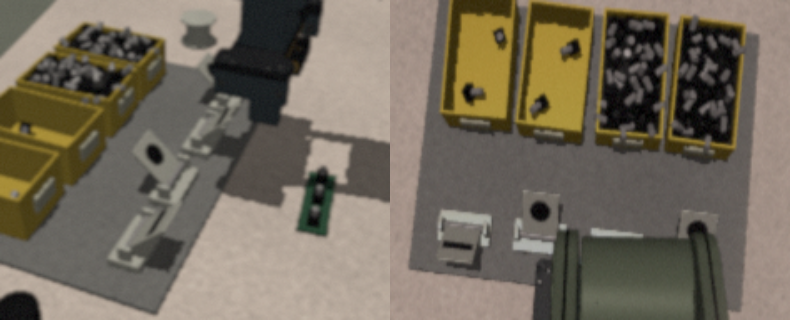

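The fingers stand just short of tag 3's raised edge, and nothing is touching. Next is the slow push.

Call:
drive_tool([
  [0, 0, 0, 12, -1.3, 0, 0],
  [0, 0, 0, 20, -2.2, 0, 0],
  [0, 0, 0, 26, -2.9, 0, 0],
  [0, 0, 0, 32, -3.6, 0, 0],
  [0, 0, 0, 38, -4.2, 0, 0],
  [0, 0, 0, 44, -4.9, 0, 0],
  [0, 0, 0, 50, -5.6, 0, 0],
  [0, 0, 0, 56, -6.2, 0, 0],
  [0, 0, 0, 62, -6.9, 0, 0],
  [0, 0, 0, 67, -7.5, 0, 0],
])

```text
time_s: 3.9
ee_pos: [599.2, -21.0, 51.4]
ee_rot: [94.2, 89.8, -2.2]
force: [0.3, 0.3, 0.0]
gripper_width: 0.2
```

Call:
drive_tool([
  [0, 0, 0, 5, -0.5, 0, 0],
  [0, 0, 0, 7, -0.8, 0, 0],
  [0, 0, 0, 7, -0.8, 0, 0],
  [0, 0, 0, 7, -0.8, 0, 0],
])

```text
time_s: 4.4
ee_pos: [606.0, -21.8, 51.3]
ee_rot: [95.1, 89.8, -1.3]
force: [0.6, -0.4, 0.2]
gripper_width: 0.5
```

```bash
python3 - <<'E'
from h import *
s=state();print(s["ee_pos"],s["force"])
a=grab_frame("side")[130:310,220:440];b=grab_frame("top")[90:250,210:450]
cv2.imwrite("pics/c2.png",np.hstack([cv2.resize(a,(390,320)),cv2.resize(b,(400,320))])[:,:,::-1])
E
```

```text
[605.98075913 -21.82689771  51.33306873] [ 0.57688832 -0.38951092  0.23432242]
```

View pics/c2.png

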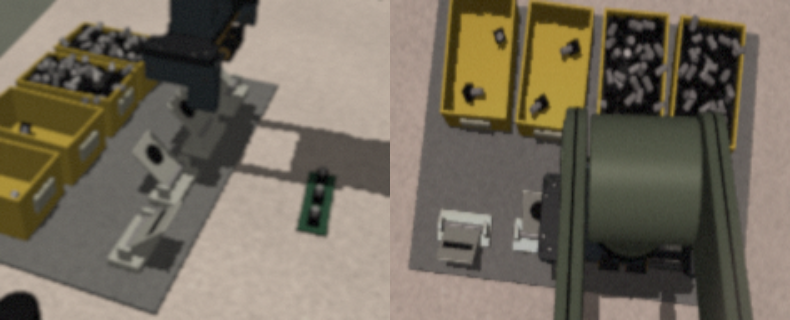

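Tag 3 now leans to its bin, with the disc showing beside the fingers. I'll back off, lift, and go over to the bin side of tag 2.

Call:
drive_tool([
  [0, 0, 0, -15, 1.7, 0, 0],
  [0, 0, 0, -15, 1.7, 40, 0],
  [0, 0, 0, -15, 1.7, 90, 0],
  [0, 0, 0, 20, 25, 110, 0],
  [0, 0, 0, 60, 60, 110, 0],
  [0, 0, 0, 81.5, 89, 110, 0],
  [0, 0, 0, 81.5, 89, 110, 0],
  [0, 0, 0, 81.5, 89, 110, 0],
])

```text
time_s: 5.5
ee_pos: [686.8, 66.8, 161.0]
ee_rot: [79.0, 89.9, -17.4]
force: [0.7, -0.6, -0.8]
gripper_width: 0.4
```

```bash
python3 - <<'E'
from h import *
s=state();print(s["ee_pos"],s["force"],s["ee_rot"])
a=grab_frame("side")[130:310,220:440]
cv2.imwrite("pics/c3.png",cv2.resize(a,(660,540))[:,:,::-1])
E
```

```text
[686.75860733  66.81064571 161.0088414 ] [ 0.65015405 -0.63034416 -0.84876154] [ 78.98260166  89.8665337  -17.42531325]
```

View pics/c3.png

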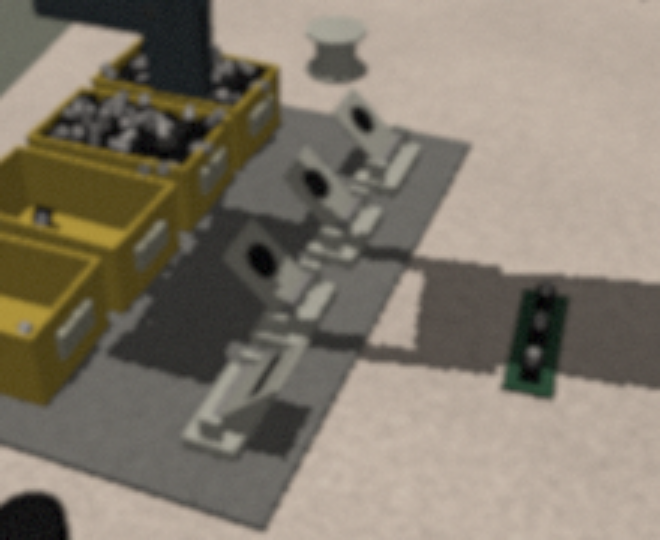

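Tags 2, 3 and 4 all show discs, so only tag 2 is still wrong. The finger is above the gap between tag 2 and its bin, so I'll descend.

Call:
drive_tool([
  [0, 0, 0, 0, 0, -40, 0],
  [0, 0, 0, 0, 0, -75, 0],
  [0, 0, 0, 0, 0, -100, 0],
  [0, 0, 0, 0, 0, -111, 0],
  [0, 0, 0, 0, 0, -111, 0],
  [0, 0, 0, 0, 0, -111, 0],
])

```text
time_s: 6.3
ee_pos: [687.6, 66.2, 51.8]
ee_rot: [91.6, 89.7, -4.8]
force: [0.0, 0.7, -1.1]
gripper_width: 0.8
```

Call:
drive_tool([
  [0, 0, 0, -12, 1.3, 0, 0],
  [0, 0, 0, -20, 2.2, 0, 0],
  [0, 0, 0, -26, 2.9, 0, 0],
  [0, 0, 0, -32, 3.6, 0, 0],
  [0, 0, 0, -38, 4.2, 0, 0],
  [0, 0, 0, -44, 4.9, 0, 0],
  [0, 0, 0, -50, 5.6, 0, 0],
  [0, 0, 0, -56, 6.2, 0, 0],
  [0, 0, 0, -62, 6.9, 0, 0],
  [0, 0, 0, -67, 7.5, 0, 0],
])

```text
time_s: 7.55
ee_pos: [620.1, 73.8, 51.8]
ee_rot: [91.6, 89.7, -4.8]
force: [0.8, -0.0, 1.0]
gripper_width: 0.2
```

Call:
drive_tool([
  [0, 0, 0, -4, 0.4, 0, 0],
  [0, 0, 0, -4, 0.4, 0, 0],
  [0, 0, 0, -4, 0.4, 0, 0],
])

```text
time_s: 7.92
ee_pos: [616.4, 74.2, 51.9]
ee_rot: [92.1, 89.7, -4.3]
force: [0.2, 0.5, 0.4]
gripper_width: 0.6
```

```bash
python3 - <<'E'
from h import *
s=state();print(s["ee_pos"],s["force"],s["ee_rot"])
a=grab_frame("side")[130:310,220:440]
cv2.imwrite("pics/c4.png",cv2.resize(a,(660,540))[:,:,::-1])
E
```

```text
[616.36499253  74.1656012   51.85135168] [0.21478284 0.51418862 0.37247841] [92.11767654 89.68625964 -4.34368403]
```

View pics/c4.png

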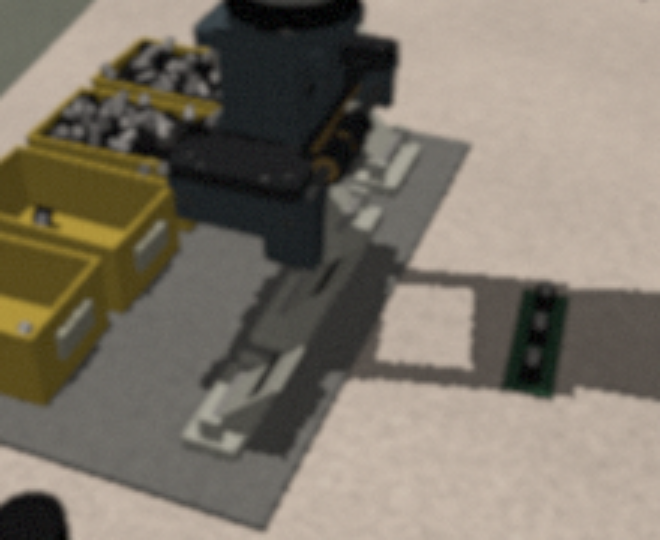

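Tag 2 now leans away with its bar up. I'll back off, lift and clear the view.

Call:
drive_tool([
  [0, 0, 0, 15, -1.7, 0, 0],
  [0, 0, 0, 15, -1.7, 40, 0],
  [0, 0, 0, 15, -1.7, 95, 0],
  [0, 0, 0, 15, -1.7, 150, 0],
  [0, 0, 0, -30, -50, 160, 0],
  [0, 0, 0, -70, -100, 160, 0],
  [0, 0, 0, -110, -150, 160, 0],
  [0, 0, 0, -150, -200, 160, 0],
  [0, 0, 0, -190, -250, 160, 0],
  [0, 0, 0, -230, -300, 160, 0],
])

```text
time_s: 9.22
ee_pos: [392.6, -218.1, 212.1]
ee_rot: [85.4, 89.6, -11.1]
force: [0.4, -0.1, -0.3]
gripper_width: 0.3
```

Call:
drive_tool([
  [0, 0, 0, -30, -50, 0, 0],
  [0, 0, 0, -50, -100, 0, 0],
  [0, 0, 0, -60, -150, 0, 0],
  [0, 0, 0, -60, -150, 0, 0],
  [0, 0, 0, -60, -150, 0, 0],
  [0, 0, 0, -60, -150, 0, 0],
  [0, 0, 0, -60, -150, 0, 0],
  [0, 0, 0, -60, -150, 0, 0],
])

```text
time_s: 10.22
ee_pos: [332.9, -367.5, 212.3]
ee_rot: [84.4, 89.6, -12.0]
force: [0.1, 0.7, 0.0]
gripper_width: 0.3
```

```bash
python3 - <<'E'
from h import *
s=state();print(s["time_s"],s["ee_pos"],s["force"])
b=grab_frame("top")[70:310,160:500]
cv2.imwrite("pics/c5.png",cv2.resize(b,None,fx=2.2,fy=2.2)[:,:,::-1])
a=cv2.imread("pics/top0.png")[70:310,160:500]
d=cv2.absdiff(a,b[:,:,::-1].copy()).max(2)
n,_,st,_=cv2.connectedComponentsWithStats((cv2.medianBlur(d,5)>45).astype(np.uint8))
print([[x[0]+160,x[1]+70,*x[2:]] for x in st[1:].tolist() if x[4]>12])
E
```

```text
10.225 [ 332.9108596  -367.45992062  212.29352227] [0.10124953 0.68611165 0.00185532]
[[290, 191, 22, 16, 186], [335, 196, 21, 15, 180], [288, 210, 22, 10, 153], [334, 215, 22, 10, 159]]
```

View pics/c5.png

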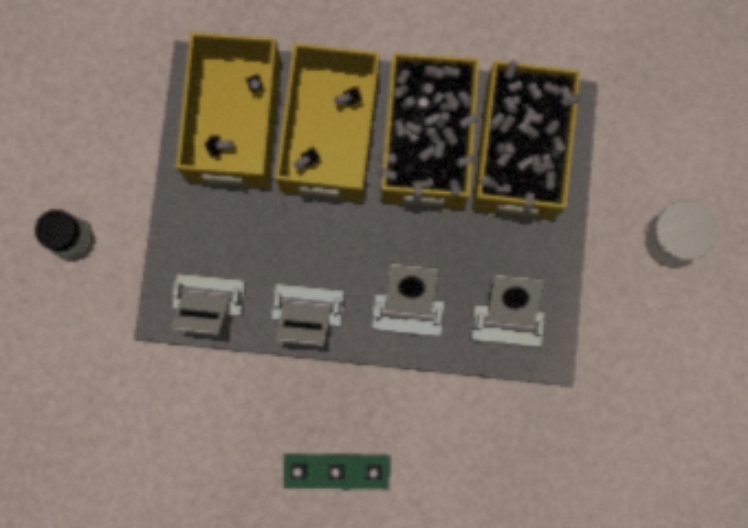

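The final picture shows bars up at the two low bins (crop 200,315 and 305,325) and discs up at the two full bins (410,288 and 515,298). The only pixels that changed are at the two flipped tags.

```bash
python3 -c "
from workcell import env
print(env.job_done())"
```

```text
the job is handed in; nothing more can be done
None
```

Two tags were wrong, and I tipped only those. Counting from the left, tag 3 (full bin) now leans towards its bin with the disc up. Tag 2 (nearly empty bin) now leans away from its bin with the bar up.

In the last top picture all four tags match their bins. Compared with the first picture, only those two tags changed: the bins, jar, reel and circuit board did not visibly move. Force readings at the end of each move were under 2 N. I handed the job in just after 10 s on the robot's clock, with the arm clear of everything. No check failed or disagreed.

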